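# Fit the spacer and the R-clip that keep a cart wheel on its axle

### The job

A cart wheel lies on its upright stub axle. Lower the steel spacer ring over the axle so that it sits flat on the wheel's hub, then take the larger R-clip and push its straight leg through the axle's cross hole until its bow springs over the axle and the clip sits fully home. The axle may have turned in its plate, so feel for the hole and ease the clip in gently: do not force it against the axle.

Things in the scene. Friction and masses are not known exactly. Their poses are not given: they have to be found in the camera images.
- stub_axle: Steel plate 120 x 90 x 10 mm (x by y), fixed on the bench, carrying an upright axle and a flat-lying black-tyred wheel: 125 mm across, tyre top 54 mm above the bench, round hub 47 mm across with its face 58 mm above the bench. The axle, greased steel 25 mm thick, rises from the hub to a rounded end 93 mm above the bench. Origin: centre of the plate's underside, on the axle's axis; z up.
- axle_eye (a point): Point on the axle's axis at the height of its cross hole, 74 mm above the bench; its axes are the plate's. The hole: 8 mm wide, level, right through, mouths lightly countersunk. The axle turns very stiffly in the plate (0.6 N m); at the start the hole's line lies turned about z from the plate's x axis by anything from -1.2 to +0.4 rad, and no pose reports it: look or feel for it.
- spacer: Loose plain steel ring, 44 mm outside, bore 27.5 mm, 10 mm high, 55 to 115 g, lying on the bench. Origin: centre of its underside, z up. On the hub its top is 68 mm above the bench.
- clip: The larger of two steel R-clips, flat on the bench: 6 mm wire, 92 mm long, 90 g (the other, of 4 mm wire, does not fit). Grip: its double coil, 28 mm outside, 12 mm high. Origin: centre of the coil's underside; z up; x along the straight leg, coil to tip; leg axis at y = -11, z = 3 mm. The sprung leg lies on the leg's +y side, in the same plane, and ends at x = 71, y = 10 mm.
- clip_tip (a point): Rounded end of the clip's straight leg, on the leg's axis: x = 77.5, y = -11, z = 3 mm in the clip's frame.
- clip_seat (a point): Point on the straight leg's axis, 35.5 mm behind clip_tip (x = 42 mm in the clip's frame), on which the sprung leg's bow is centred; the bow fits the 25 mm axle. When the clip is home it lies on the axle's axis at the hole's height. Axes as the clip's.
- clip_bow (a joint): Spread of the clip's sprung leg, rad: -0.02 at rest, 0.1 as its narrow part rides over the axle, under 0.03 once sprung over. Spring 3 N m/rad. The flare meets the axle with the leg about 20 mm in; riding over takes 3 to 6 N along the leg (leg and bow then pinch the axle with 15 N in all), after which the clip pulls itself on. Over 24 N in all between clip and axle counts as forced.
Mind the look-alikes: they are no part of the job. Leave any turquoise look-alike of the spacer alone.

How it is judged:
By the outcome, as a careful person would: the job done as asked, in the order asked, and still so for the second after the job is handed in, with the robot touching nothing.
It also fails if it takes over 72 s, if anything falls off the work surface, if the arm or the gripper's body presses on something with over 40 N, if the wrist force passes 120 N, or if a joint passes its speed limit or range.

### The arm

A 7-joint arm with a two-finger parallel gripper is mounted at the origin on a cart in front of the work surface, level with it; the furniture and walls round the work are solid. World frame = base frame: x ahead of the robot, y to its left, z up, the work surface at z = 0. Lengths are in mm, angles in rad, forces in N, time in s.
With the tool pointing down it reaches from about 400 to 875 mm from the base axis. Payload 4.4 kg.
Tool frame: the origin (TCP) lies midway between the tips of the shut fingers; the grasp point (between the pads) lies ctrl.grip_depth behind it (ctrl.grip_depth is the distance from the TCP to the grasp point, in mm); z points along the fingers, y is the line along which they close (so a half turn about z gives the same grasp; the last joint's range is limited). The gripper opens to 85 mm and grips with 20 to 120 N. Pads are 22 mm wide; open, the fingers measure 114 mm over their backs; the gripper's body (76 mm by 85 mm) begins 54 mm behind the grasp point. The pads swing forward as they close: fully open they stand 13 mm farther back than shut.
Start: joints at [1.055, 0.628, 0.038, 1.517, -0.027, 0.996, -0.02], TCP at [282.639, -585.349, 231.313] pointing down, gripper open.
Joint ranges: [-3.06, 3.06], [-0.37, 2.12], [-1.25, 1.32], [0.18, 2.47], [-1.1, 4.24], [0.23, 1.98], [-2.94, 2.94]. Speed limits (rad/s): [2.57, 2.57, 3.14, 3.14, 3.14, 3.14, 3.14].

### API

Orientations are given as [roll, pitch, yaw] about the fixed x, y, z axes, in that order (R = Rz(yaw) Ry(pitch) Rx(roll)).
In Python, from cell import ctrl gives the robot as it stands.
- The arm moves only by the tool carry_out, never from a script. Its argument "deltas" is one flat list of numbers, 7 for each row, row after row: the turn, a rotation vector about the tool's x, y, z in degrees, then the shift along the tool's x, y, z in m, then the closure, from -1 (fully open) to 1 (shut). In form: [wx, wy, wz, dx, dy, dz, claw, wx, wy, wz, dx, dy, dz, claw, ...]. A call has 1 to 12 rows; each row shifts and turns the commanded pose from where the row before left it, along the tool's axes as they then stand; what a row does not reach is not made up. A row lasts 1/8 s, in which the tool goes at most 62.5 mm and 10.7 degrees, less where a joint would pass 70% of its speed; a pose out of reach is approached as far as the arm can. A call with a gripper value outside its range is refused whole. The fingers move at their own pace and stop on an object; the grip force is fixed at half the most. Time passes only in rows, so rows that do not move let the fingers close. It gives the time, the measured TCP pose, the force, the opening and the grip force at its end, in the units of the state.
- ctrl.read_state(): the state, without advancing time (a new reading comes with each control period).
- ctrl.get_image(name): name is "scene" or "top"; returns the picture (420x560x3 uint8, red, green, blue); there is no depth.
- ctrl.calibration(name): a dict with "mtx" (3x3 intrinsics, pixels), "R" (3x3) and "t" (3): a world point X has camera coordinates R X + t. Camera axes: x right, y down, z forward; pixel columns grow to the right and rows downward; lengths in mm; the calibration is good to about 2 mm. A picture is of the moment at which its call begins. calibration takes no time and is no camera call.
- ctrl.finish_job(): hands the job in; it is judged then, once.
The state is a dict: "clock": time; "qpos": joint angles; "qd": joint speeds; "tau": joint torques, N m; "eef_pos": TCP position; "tool_rot": TCP orientation; "force": force on the tool from outside, world axes, zero at the start; "torque": the same for the moment, N m; "width": finger opening in mm; "gripper_force": force on a finger pad.
Only numpy, scipy, OpenCV 4.12 (cv2) and the standard library are available. Lean on these libraries where they do the work, as an engineer would, in place of code of your own. Each camera call takes 0.05 s, during which the arm holds its last target. There are 200 camera calls.

## Working session

There is one attempt and no reset: what is moved stays moved. The work goes in short steps, Python scripts to look and compute and a tool call to move; the robot and the scene stay as the last step left them, time stands still between calls to the robot, and variables do not carry over. Pictures are saved under pics/ and viewed, at most 10 in all, crops included, and the job is handed in when it is done.

Besides the shell and the picture viewer there is one more tool, called after "Emit:" by a JSON object that holds its "api" and its "payload", one argument or row to a line. carry_out: Moves the arm, as the interface text tells. Its arguments: {"type":"object","properties":{"deltas":{"type":"array"}},"required":["deltas"]}

```bash
ls; mkdir -p pics
python3 - <<'E'
from cell import ctrl
import cv2,numpy as np
for n in("scene","top"):
    im=ctrl.get_image(n); cv2.imwrite(f"pics/{n}0.png",im[:,:,::-1]); c=ctrl.calibration(n); print(n,np.round(c["mtx"],1).tolist(),np.round(c["R"],3).tolist(),np.round(c["t"],1).tolist(),"cam",np.round(-c["R"].T@c["t"]))
print(ctrl.grip_depth,ctrl.read_state())
E
```

```text
pics
scene [[510.7, 0.0, 271.5], [0.0, 510.7, 205.1], [0.0, 0.0, 1.0]] [[0.879, -0.477, 0.025], [-0.219, -0.451, -0.865], [0.424, 0.755, -0.501]] [-338.3, 280.8, 525.6] cam [ 136. -431.  515.]
top [[483.5, 0.0, 279.6], [0.0, 483.5, 206.0], [0.0, 0.0, 1.0]] [[0.111, -0.994, -0.005], [-0.971, -0.107, -0.216], [0.214, 0.029, -0.976]] [155.1, 560.1, 814.3] cam [352. 191. 917.]
18.700000000000003 {'clock': 0.1, 'qpos': array([ 1.055154  ,  0.62922454,  0.03847175,  1.51822986, -0.02698881,
        0.99630462, -0.02001875]), 'qd': array([ 0.00013282, -0.00315926, -0.00082564, -0.00209399, -0.00109019,
        0.00091712, -0.00187337]), 'tau': array([ 2.41950402e-03, -5.64536119e+01,  1.22980535e+00, -1.93976927e+01,
        1.11171059e-02,  5.37764485e-03,  1.74800351e-05]), 'eef_pos': array([ 282.41306428, -584.84587828,  230.51259472]), 'tool_rot': array([-3.13994541e+00,  3.93975589e-05,  4.49808727e-01]), 'force': array([-0.71137165, -0.12549966,  0.37817151]), 'torque': array([-0.01916654, -0.01725082, -0.03529114]), 'gripper_force': 0.0, 'width': 85.21201469441174}
```

View pics/scene0.png

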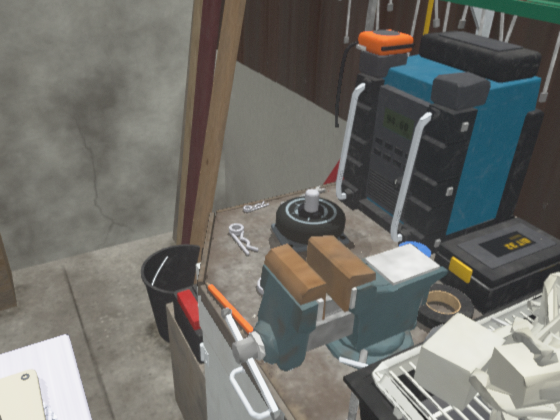

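View pics/top0.png

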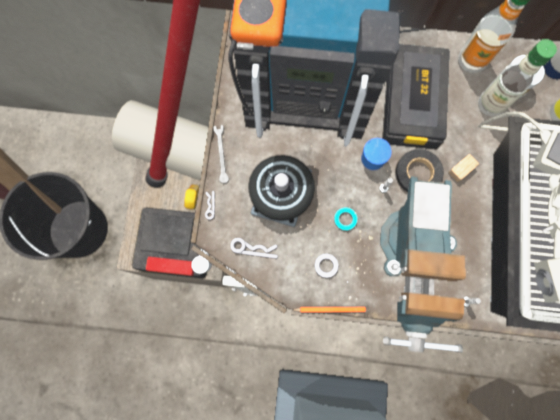

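The scene view shows the wheel and axle at (311,205) and the large clip at (240,238), with the vise hiding most of the spacer. The top view shows the wheel at (281,185), the large clip with its coil at (238,245), the small clip at (210,205), the steel ring at (326,265) and the turquoise ring at (346,219). I'll enlarge the crops.

```bash
cat > h.py <<'E'
import cv2,numpy as np
from cell import ctrl
def proj(n,X):
    c=ctrl.calibration(n); p=c["mtx"]@(c["R"]@np.asarray(X,float)+c["t"]); return p[:2]/p[2]
def ray(n,uv):
    c=ctrl.calibration(n); d=c["R"].T@np.linalg.solve(c["mtx"],[uv[0],uv[1],1.]); return -c["R"].T@c["t"],d/np.linalg.norm(d)
def plane(n,uv,z):
    o,d=ray(n,uv); return o+d*(z-o[2])/d[2]
def tri(uvs,uvt):
    o1,d1=ray("scene",uvs);o2,d2=ray("top",uvt)
    s=np.linalg.lstsq(np.c_[d1,-d2],o2-o1,rcond=None)[0]
    a,b=o1+s[0]*d1,o2+s[1]*d2; return (a+b)/2,np.linalg.norm(a-b)
def crop(im,x0,y0,x1,y1,k,fn):
    cv2.imwrite(fn,cv2.resize(im[y0:y1,x0:x1,::-1],None,fx=k,fy=k,interpolation=cv2.INTER_CUBIC))
E
python3 - <<'E'
from h import *
t=cv2.imread("pics/top0.png")[:,:,::-1]; s=cv2.imread("pics/scene0.png")[:,:,::-1]
a=cv2.resize(t[150:290,220:360],None,fx=4,fy=4,interpolation=cv2.INTER_CUBIC)
b=cv2.resize(s[180:300,220:360],None,fx=4,fy=4,interpolation=cv2.INTER_CUBIC)
cv2.imwrite("pics/topc.png",a[:,:,::-1]); cv2.imwrite("pics/sc.png",b[:,:,::-1])
print(plane("top",(281,181),93),plane("top",(326,265),10),plane("top",(238,245),12),plane("top",(276,256),3))
E
```

```text
[577.90168819 217.45285485  93.        ] [448.15788694 118.58954134  10.        ] [467.09349759 286.82352568  12.        ] [455.38498464 213.56565033   3.        ]
```

View pics/topc.png

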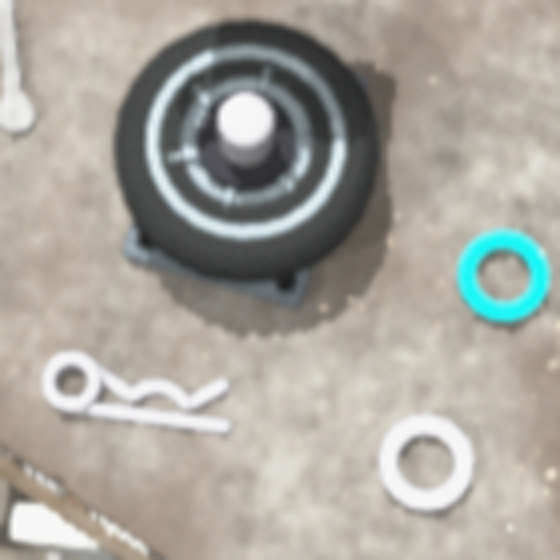

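View pics/sc.png

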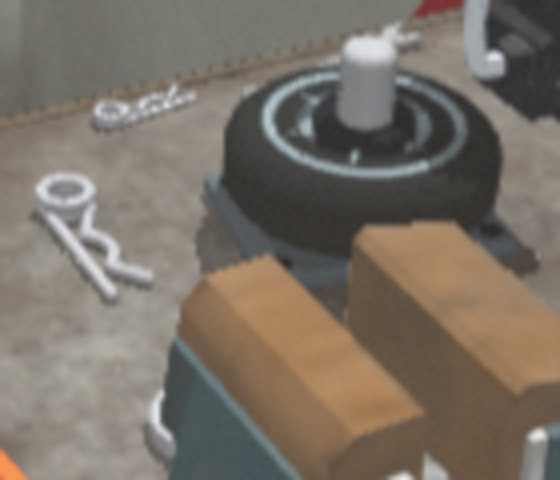

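The crops show:
- **Top crop:** axle end at full pixel (281.5,180), clip coil at (238,245), leg tip near (277,256.5), spacer centre at (326.5,265.5). The plate edge runs (251,212) to (295,225).
- **Scene crop:** coil at (236,227), leg tip at (248,254), axle at (312,200). No hole mouth is visible, so it probably faces sideways to this camera.

Next I'll measure these properly.

Run:
```python
from h import *
T=cv2.imread("pics/top0.png"); S=cv2.imread("pics/scene0.png")
def blobs(im,x0,y0,x1,y1,th):
    g=cv2.resize(cv2.cvtColor(im,cv2.COLOR_BGR2GRAY)[y0:y1,x0:x1],None,fx=8,fy=8,interpolation=cv2.INTER_CUBIC)
    m=(g>th).astype(np.uint8); cs,h=cv2.findContours(m,cv2.RETR_CCOMP,cv2.CHAIN_APPROX_NONE)
    return [((c[:,0]+.5)/8-.5+[x0,y0],h[0][i][3]) for i,c in enumerate(cs) if len(c)>60]
gT=cv2.cvtColor(T,cv2.COLOR_BGR2GRAY);gS=cv2.cvtColor(S,cv2.COLOR_BGR2GRAY)
print("spacer")
for c,p in blobs(T,308,247,346,285,205):
    e=cv2.fitEllipse(c.astype(np.float32)); z=10
    print(p,np.round(e[0],2),np.round(e[1],1),plane("top",e[0],10).round(1),"diam",round(np.mean(e[1])/483.5*np.linalg.norm(plane("top",e[0],10)-ray("top",e[0])[0]),1))
for n,im,roi in(("top",T,(226,232,282,264)),("scene",S,(224,218,262,260))):
    for th in((205,) if n=="top" else (150,165)):
      print("clip",n,th)
      for c,p in blobs(im,*roi,th):
        e=cv2.fitEllipse(c.astype(np.float32)); print(p,len(c),np.round(e[0],2),np.round(e[1],1),"box",c.min(0).round(1),c.max(0).round(1))
print("axle top rows")
for v in range(174,194): print(v,gT[v,272:292].tolist())
print("axle scene rows")
for v in range(188,214): print(v,gS[v,301:324].tolist())
w=np.hstack([cv2.resize(cv2.normalize(gS[186:216,298:328],None,0,255,cv2.NORM_MINMAX),(390,390),interpolation=cv2.INTER_CUBIC),cv2.resize(np.clip((gT[170:200,266:296].astype(float))*1,0,255).astype(np.uint8),(390,390),interpolation=cv2.INTER_CUBIC)])
cv2.imwrite("pics/axle.png",w)
```

```text
spacer
-1 [339.62 273.32] [2.7 4.1] [435.6  92.   10. ] diam 6.4
-1 [310.28 253.57] [3.7 5. ] [466.2 149.9  10. ] diam 8.3
-1 [325.56 264.29] [23.4 25.9] [449.4 119.5  10. ] diam 46.6
7 [325.87 264.74] [13.8 14.4] [448.6 118.9  10. ] diam 26.7
-1 [310.18 247.61] [2.8 6.4] [477.4 151.2  10. ] diam 8.6
clip top 205
-1 85 [279.76 252.16] [3.2 3.8] box [277.8 250.6] [281.4 253.8]
-1 1424 [252.61 247.72] [14.6 50.8] box [229.7 237.3] [277.1 257.4]
2 194 [237.24 244.67] [8.4 8.7] box [232.9 240.3] [241.6 248.8]
clip scene 150
-1 71 [260.28 258.74] [1.7 3.8] box [258.2 257.6] [261.4 259.4]
-1 452 [250.1  255.99] [ 7.1 18.4] box [240.7 252.1] [259.9 259.4]
-1 186 [231.28 245.33] [5.3 7.9] box [227.6 242.2] [235.4 248.6]
-1 1162 [242.48 236.9 ] [15.2 36.2] box [228.1 222.1] [258.2 253.6]
4 148 [235.78 226.91] [3.8 8.2] box [231.7 225.1] [240.1 229.1]
clip scene 165
-1 358 [240.52 243.56] [ 2.8 32.3] box [231.3 232.9] [248.7 253.2]
-1 455 [248.41 240.39] [ 9.4 21.4] box [239.7 230.4] [257.7 249.3]
-1 277 [235.9  226.77] [ 8.5 15.1] box [228.3 222.6] [243.4 230.9]
2 160 [235.8  226.91] [4.6 8.8
[... 4246 characters left out ...]
29, 128, 132, 131, 129, 130, 126, 125, 121, 108, 71, 48, 47, 49, 58, 79]
208 [61, 57, 65, 96, 123, 126, 127, 128, 130, 130, 134, 131, 131, 128, 125, 120, 109, 64, 48, 47, 49, 49, 69]
209 [53, 51, 56, 80, 112, 125, 129, 127, 130, 131, 133, 132, 130, 128, 125, 119, 107, 62, 48, 46, 45, 47, 61]
210 [48, 52, 51, 61, 89, 112, 125, 125, 128, 129, 133, 131, 128, 125, 123, 107, 92, 56, 44, 47, 46, 47, 59]
211 [49, 50, 49, 49, 60, 81, 105, 109, 116, 120, 121, 122, 115, 110, 102, 80, 65, 50, 46, 45, 48, 47, 58]
212 [50, 51, 48, 50, 48, 53, 59, 71, 80, 91, 94, 91, 79, 75, 68, 59, 59, 52, 54, 48, 48, 44, 56]
213 [49, 48, 50, 52, 48, 52, 49, 51, 55, 57, 58, 56, 55, 56, 59, 58, 59, 57, 57, 50, 50, 46, 56]
```

View pics/axle.png

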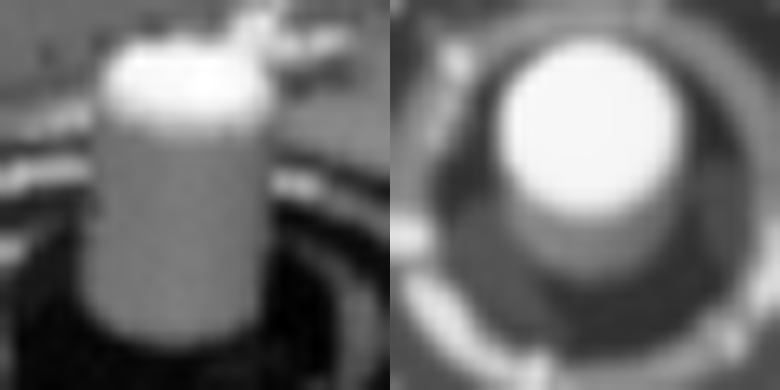

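The axle close-up shows a faint dark notch on the left limb at scene rows 200-202 (col 305). There is also a faint bright lip at top (278,188). Together they put a hole mouth near azimuth 155°, so the hole's line is about -25°. Next I'll compute all the points and the first move.

```bash
cat >> h.py <<'E'
def need(X,yaw_deg=None):
    """tool-axis move from the mean measured pose to world TCP X"""
    P=[];s=None
    s=ctrl.read_state(); p=s["eef_pos"]; r=s["tool_rot"]; y=r[2]
    d=np.asarray(X,float)-p; c,n=np.cos(y),np.sin(y)
    print("pos",p.round(1),"rpy deg",np.degrees(r).round(1),"clk",round(s["clock"],1),"F",s["force"].round(1),"T",s["torque"].round(2),"w",round(s["width"],1))
    print("tool d mm",np.round([c*d[0]+n*d[1],n*d[0]-c*d[1],-d[2]],1),"wz", None if yaw_deg is None else round((np.degrees(y)-yaw_deg+180)%360-180,1))
E
python3 - <<'E'
from h import *
from scipy.optimize import least_squares
# axle from symmetry planes
A=[];b=[]
for n,uv in(("scene",(310.8,206)),("top",(280.95,180)),("top",(281,188))):
    o,d=ray(n,uv); m=np.array([-d[1],d[0]])/np.hypot(d[0],d[1]); A.append(m);b.append(m@o[:2])
ax=np.linalg.lstsq(np.array(A),np.array(b),rcond=None)[0]; print("axle",ax.round(1), "resid",(np.array(A)@ax-b).round(2))
for z in(93,88,58): print(z,proj("scene",[*ax,z]).round(1),proj("top",[*ax,z]).round(1))
for a in(-185,-195,-205,-215): 
    P=[ax[0]+12.5*np.cos(np.radians(a)),ax[1]+12.5*np.sin(np.radians(a)),74]; print("mouth",a+360,proj("scene",P).round(1),proj("top",P).round(1))
print("coil tri",tri((235.8,226.9),(237.24,244.67)),"plane9", plane("top",(237.24,244.67),9).round(1))
T=cv2.cvtColor(cv2.imread("pics/top0.png"),cv2.COLOR_BGR2GRAY).astype(float); S=cv2.cvtColor(cv2.imread("pics/scene0.png"),cv2.COLOR_BGR2GRAY).astype(float)
pts=[]
for u in range(247,274):
    v0=int(round(251+(u-243)*.13)); w=np.clip(T[v0-1:v0+6,u]-195,0,None); v=(w*np.arange(v0-1,v0+6)).sum()/w.sum(); pts.append(plane("top",(u,v),3)[:2])
def line(p):
    vx,vy,x,y=cv2.fitLine(np.float32(p),cv2.DIST_HUBER,0,.01,.01).ravel(); return vx,vy,x,y
vx,vy,x,y=line(pts); print("leg top: az",np.degrees(np.arctan2(-abs(vy),vx*np.sign(-vy))),"pt",x,y)
ps=[]
for v in range(235,253):
    u0=int(round(231.3+(v-232.9)*17.4/20.3)); w=np.clip(S[v,u0-2:u0+4]-140,0,None); ps.append(plane("scene",((w*np.arange(u0-2,u0+4)).sum()/w.sum(),v),3)[:2])
vx,vy,x,y=line(ps); print("leg scene: az",np.degrees(np.arctan2(-abs(vy),vx*np.sign(-vy))),"pt",x,y)
print("tip tri",tri((248.3,253.6),(277,256.8)))
print("plate edge az",np.degrees(np.arctan2(*(plane("top",(251.5,213),10)-plane("top",(295,225.5),10))[[1,0]]))-90)
print("spacer visible scene", proj("scene",[449,119.2,10]).round(1))
need([449,119.2,350],115)
E
```

```text
axle [580.7 217.9] resid [ 0.    0.01 -0.01]
93 [311.9 190.6] [280.9 179.5]
88 [311.8 193.2] [280.9 180.2]
58 [310.7 208. ] [281.  184.6]
mouth 175 [304.9 201.4] [279.6 188.9]
mouth 165 [304.4 200.8] [278.4 188.6]
mouth 155 [304.2 200.2] [277.4 188. ]
mouth 145 [304.1 199.6] [276.4 187.4]
coil tri (array([467.4140598 , 288.77415352,   9.50939934]), np.float64(0.9830187194508977)) plane9 [467.9 288.7   9. ]
leg top: az -91.540924 pt 456.1853 247.6108
leg scene: az -91.18888 pt 455.62857 245.73712
tip tri (array([454.19932626, 211.46223063,   3.11089857]), np.float64(0.26627691260485126))
plate edge az -9.980122661447794
spacer visible scene [271.3 281.6]
pos [ 282.4 -584.8  230.5] rpy deg [-179.9    0.    25.8] clk 0.1 F [-0.7 -0.1  0.4] T [-0.02 -0.02 -0.04] w 85.2
tool d mm [ 456.1 -561.6 -119.5] wz -89.2
```

Emit:
{"api": "carry_out", "payload": {
  "deltas": [0,0,0,0,0,-0.06,-1,0,0,0,0,0,-0.06,-1,0,0,0,0.04,-0.045,0,-1,0,0,0,0.04,-0.045,0,-1,0,0,0,0.04,-0.045,0,-1,0,0,0,0.04,-0.045,0,-1,0,0,0,0.04,-0.045,0,-1,0,0,0,0.04,-0.045,0,-1,0,0,0,0.04,-0.045,0,-1,0,0,0,0.04,-0.045,0,-1,0,0,0,0.04,-0.045,0,-1,0,0,0,0.04,-0.045,0,-1]
}}

```text
clock: 1.6
eef_pos: [447.3, -4.4, 351.3]
tool_rot: [3.141, -0.0, 0.45]
force: [0.7, -0.8, 0.6]
width: 85.1
gripper_force: 0.0
```

Emit:
{"api": "carry_out", "payload": {
  "deltas": [0,0,-10,0,0,0,-1,0,0,-10,0,0,0,-1,0,0,-10,0,0,0,-1,0,0,-10,0,0,0,-1,0,0,-10,0,0,0,-1,0,0,-10,0,0,0,-1,0,0,-10,0,0,0,-1,0,0,-10,0,0,0,-1,0,0,-9,0,0,0,-1,0,0,0,0,0,0,-1]
}}

```text
clock: 2.85
eef_pos: [446.9, -6.3, 351.1]
tool_rot: [-3.141, -0.0, 2.001]
force: [-0.1, -0.9, -0.3]
width: 85.6
gripper_force: 0.0
```

```bash
python3 -c "
from h import *
need([449,119.2,100],115)"
```

```text
pos [446.9  -6.3 351.1] rpy deg [-180.    -0.   114.7] clk 2.9 F [-0.1 -0.9 -0.3] T [ 0.02 -0.01 -0.05] w 85.6
tool d mm [113.2  54.3 251.1] wz -0.3
```

Emit:
{"api": "carry_out", "payload": {
  "deltas": [0,0,0,0.05,0.024,0,-1,0,0,0,0.05,0.024,0,-1,0,0,0,0.013,0.006,0,-1,0,0,0,0,0,0.05,-1,0,0,0,0,0,0.05,-1,0,0,0,0,0,0.05,-1,0,0,0,0,0,0.05,-1,0,0,0,0,0,0.05,-1,0,0,0,0,0,0,-1,0,0,0,0,0,0,-1]
}}

```text
clock: 4.1
eef_pos: [449.8, 119.1, 102.5]
tool_rot: [3.14, 0.001, 2.002]
force: [0.2, 0.4, 0.8]
width: 85.3
gripper_force: 0.0
```

```bash
python3 -c "
from h import *
for i in range(5): print(ctrl.read_state()['eef_pos'])
need([449,119.2,1.5],115)"
```

```text
[449.79557427 119.10645294 102.50500791]
[449.79557427 119.10645294 102.50500791]
[449.79557427 119.10645294 102.50500791]
[449.79557427 119.10645294 102.50500791]
[449.79557427 119.10645294 102.50500791]
pos [449.8 119.1 102.5] rpy deg [179.9   0.  114.7] clk 4.1 F [0.2 0.4 0.8] T [ 0.02  0.05 -0.  ] w 85.3
tool d mm [  0.4  -0.7 101. ] wz -0.3
```

Emit:
{"api": "carry_out", "payload": {
  "deltas": [0,0,0,0,0,0.04,-1,0,0,0,0,0,0.03,-1,0,0,0,0,0,0.02,-1,0,0,0,0,0,0.008,-1,0,0,0,0,0,0,-1]
}}

```text
clock: 4.72
eef_pos: [450.7, 119.3, 4.8]
tool_rot: [3.138, 0.0, 2.002]
force: [0.1, -0.3, -0.5]
width: 85.2
gripper_force: 0.0
```

Emit:
{"api": "carry_out", "payload": {
  "deltas": [0,0,0,0,0,0.002,-1,0,0,0,0,0,0,-1]
}}

```text
clock: 4.97
eef_pos: [449.7, 119.1, 2.2]
tool_rot: [3.14, 0.0, 2.003]
force: [-0.2, 0.0, 0.5]
width: 85.3
gripper_force: 0.0
```

Emit:
{"api": "carry_out", "payload": {
  "deltas": [0,0,0,0,0,0,1,0,0,0,0,0,0,1,0,0,0,0,0,0,1,0,0,0,0,0,0,1,0,0,0,0,0,0,1,0,0,0,0,0,0,1]
}}

```text
clock: 5.72
eef_pos: [448.9, 119.0, 1.9]
tool_rot: [3.141, 0.001, 2.003]
force: [-0.9, -0.7, 8.5]
width: 40.1
gripper_force: 59.5
```

Emit:
{"api": "carry_out", "payload": {
  "deltas": [0,0,0,0,0,0,1,0,0,0,0,0,0,1]
}}

```text
clock: 5.98
eef_pos: [448.9, 119.0, 1.9]
tool_rot: [3.141, 0.001, 2.003]
force: [-1.5, -0.8, 8.9]
width: 40.3
gripper_force: 59.5
```

Width reads 40 where I expected 44, so I'll lift and look.

Emit:
{"api": "carry_out", "payload": {
  "deltas": [0,0,0,0,0,-0.03,1,0,0,0,0,0,-0.05,1,0,0,0,0,0,-0.05,1,0,0,0,0,0,0,1]
}}

```text
clock: 6.48
eef_pos: [451.0, 119.7, 134.2]
tool_rot: [3.135, 0.001, 2.002]
force: [0.2, 0.0, -1.3]
width: 40.3
gripper_force: 61.5
```

Run:
```python
from h import *
s=ctrl.read_state(); p=s["eef_pos"]; print(p,s["force"],s["width"])
a=ctrl.get_image("scene"); b=ctrl.get_image("top")
def c(im,n): 
    u,v=proj(n,p).astype(int); print(n,u,v); return cv2.resize(im[max(v-50,0):v+50,u-50:u+50],(390,390),interpolation=cv2.INTER_CUBIC)
cv2.imwrite("pics/g1.png",np.hstack([c(a,"scene"),c(b,"top")])[:,:,::-1])
```

```text
[450.96804762 119.73979937 134.23257022] [ 0.22404947  0.01918109 -1.25974998] 40.29772804552765
scene 274 213
top 332 255
```

View pics/g1.png

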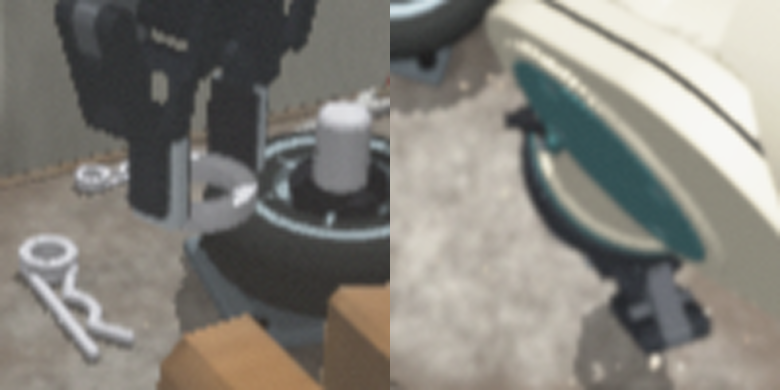

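The ring is held, but in the scene view it looks shifted and tilted: right edge near full pixel (290,211), bottom near v=223. I'll compare that with the outline of a level, centred ring.

Run:
```python
from h import *
p=np.array([450,119.4,0]); zb=134.2-1.9
tx=np.array([np.cos(2.002),np.sin(2.002),0]); ty=np.array([np.sin(2.002),-np.cos(2.002),0])
def ext(off,tilt,zo=0,tilx=0):
    a=np.radians(np.arange(0,360,5)); P=[]; Q=[]
    from scipy.spatial.transform import Rotation as Ro
    R=(Ro.from_rotvec(ty*np.radians(tilt))*Ro.from_rotvec(tx*np.radians(tilx))).as_matrix(); c=p+[0,0,zb+5+zo]+off*tx
    for r,L in((22,P),(13.75,Q)):
        for h in(-5,5):
            for t in a: L.append(proj("scene",c+R@(r*np.cos(t)*tx+r*np.sin(t)*ty+[0,0,h])))
    P=np.array(P); k=lambda P:((P-[224,163])*3.9).round()
    inner=(lambda U:(np.maximum(U[:72].min(0),U[72:].min(0)),np.minimum(U[:72].max(0),U[72:].max(0))))(k(np.array(Q)))
    return k(P).min(0),k(P).max(0),"bore",inner
for off in(0,-5,-10,-15): 
  for t in(-30,-15,0,15,30): print(off,t,*ext(off,t))
```

```text
0 -30 [135. 153.] [255. 228.] bore (array([166., 186.]), array([225., 193.]))
0 -15 [134. 154.] [256. 227.] bore (array([161., 187.]), array([229., 193.]))
0 0 [136. 149.] [255. 233.] bore (array([158., 183.]), array([232., 197.]))
0 15 [134. 141.] [256. 240.] bore (array([162., 175.]), array([228., 205.]))
0 30 [135. 134.] [254. 247.] bore (array([167., 168.]), array([223., 213.]))
-5 -30 [146. 157.] [266. 232.] bore (array([177., 191.]), array([236., 198.]))
-5 -15 [145. 158.] [267. 232.] bore (array([172., 191.]), array([240., 197.]))
-5 0 [146. 153.] [266. 238.] bore (array([169., 187.]), array([243., 202.]))
-5 15 [145. 145.] [267. 245.] bore (array([173., 180.]), array([239., 209.]))
-5 30 [146. 138.] [265. 251.] bore (array([178., 172.]), array([234., 217.]))Traceback (most recent call last):
  File "<stdin>", line 15, in <module>
  File "<stdin>", line 10, in ext
  File "h.py", line 4, in proj
    c=ctrl.calibration(n); p=c["mtx"]@(c["R"]@np.asarray(X,float)+c["t"]); return p[:2]/p[2]
ValueError: time passes only in moves, steps and waits
```

The observed outline matches a level, centred ring, so the grasp is good. Now over to the axle.

```bash
python3 -c "
from h import *
need([580.7,217.9,100])"
```

```text
pos [448.8 118.5 131.3] rpy deg [180.    0.  114.7] clk 6.6 F [-0.5  0.1 -0.5] T [ 0.05  0.   -0.04] w 40.8
tool d mm [ 35.1 161.4  31.3] wz None
```

Emit:
{"api": "carry_out", "payload": {
  "deltas": [0,0,0,0.01,0.04,0,1,0,0,0,0.01,0.04,0,1,0,0,0,0.01,0.04,0,1,0,0,0,0.005,0.04,0,1,0,0,0,0,0,0,1,0,0,0,0,0,0,1]
}}

```text
clock: 7.32
eef_pos: [577.7, 217.0, 129.2]
tool_rot: [-3.137, 0.0, 2.004]
force: [-0.3, 0.4, -1.0]
width: 40.3
gripper_force: 61.4
```

Emit:
{"api": "carry_out", "payload": {
  "deltas": [0,0,0,0,0,0.015,1,0,0,0,0,0,0.012,1,0,0,0,0,0,0,1]
}}

```text
clock: 7.7
eef_pos: [578.3, 216.9, 102.7]
tool_rot: [-3.138, 0.0, 2.003]
force: [0.5, 0.7, -1.1]
width: 40.4
gripper_force: 61.4
```

Emit:
{"api": "carry_out", "payload": {
  "deltas": [0,0,0,0,0,0,1]
}}

```text
clock: 7.82
eef_pos: [579.5, 217.8, 104.4]
tool_rot: [3.141, -0.0, 2.003]
force: [-0.1, 0.1, -1.3]
width: 40.2
gripper_force: 61.4
```

Emit:
{"api": "carry_out", "payload": {
  "deltas": [0,0,0,0,0,0,1]
}}

```text
clock: 7.95
eef_pos: [579.8, 218.0, 104.8]
tool_rot: [3.141, -0.0, 2.003]
force: [-0.8, 0.3, -0.6]
width: 40.6
gripper_force: 61.4
```

Emit:
{"api": "carry_out", "payload": {
  "deltas": [0,0,0,0,0.0015,0,1,0,0,0,0,0,0.006,1,0,0,0,0,0,0,1]
}}

```text
clock: 8.32
eef_pos: [580.5, 218.2, 97.7]
tool_rot: [-3.14, 0.0, 2.003]
force: [-0.6, 0.6, -1.5]
width: 40.3
gripper_force: 61.4
```

Emit:
{"api": "carry_out", "payload": {
  "deltas": [0,0,0,0,0,0.003,1,0,0,0,0,0,0,1]
}}

```text
clock: 8.57
eef_pos: [580.7, 218.4, 95.0]
tool_rot: [-3.141, 0.0, 2.003]
force: [0.1, -0.2, -1.1]
width: 40.2
gripper_force: 61.4
```

Emit:
{"api": "carry_out", "payload": {
  "deltas": [0,0,0,0,0,0.002,1,0,0,0,0,0,0,1]
}}

```text
clock: 8.82
eef_pos: [580.8, 218.4, 93.2]
tool_rot: [-3.141, 0.0, 2.003]
force: [0.8, 0.5, -1.3]
width: 40.3
gripper_force: 61.4
```

Emit:
{"api": "carry_out", "payload": {
  "deltas": [0,0,0,0,0,0.002,1,0,0,0,0,0,0,1]
}}

```text
clock: 9.07
eef_pos: [580.8, 218.4, 91.2]
tool_rot: [-3.141, 0.0, 2.003]
force: [-0.4, -0.4, -1.7]
width: 40.4
gripper_force: 61.4
```

Emit:
{"api": "carry_out", "payload": {
  "deltas": [0,0,0,0,0,0.002,1,0,0,0,0,0,0,1]
}}

```text
clock: 9.32
eef_pos: [580.8, 218.4, 89.2]
tool_rot: [-3.141, 0.0, 2.003]
force: [0.4, -0.5, -1.5]
width: 40.2
gripper_force: 61.4
```

Emit:
{"api": "carry_out", "payload": {
  "deltas": [0,0,0,0,0,0.002,1,0,0,0,0,0,0.002,1,0,0,0,0,0,0,1]
}}

```text
clock: 9.7
eef_pos: [580.7, 218.4, 85.1]
tool_rot: [-3.141, -0.0, 2.003]
force: [0.8, 0.2, -1.5]
width: 40.6
gripper_force: 61.4
```

Emit:
{"api": "carry_out", "payload": {
  "deltas": [0,0,0,0,0,0.002,1,0,0,0,0,0,0.002,1,0,0,0,0,0,0,1]
}}

```text
clock: 10.07
eef_pos: [580.7, 218.4, 81.1]
tool_rot: [-3.141, 0.0, 2.003]
force: [-0.0, 0.1, -0.9]
width: 40.6
gripper_force: 61.4
```

Emit:
{"api": "carry_out", "payload": {
  "deltas": [0,0,0,0,0,0.003,1,0,0,0,0,0,0.003,1,0,0,0,0,0,0,1]
}}

```text
clock: 10.45
eef_pos: [580.6, 218.4, 75.0]
tool_rot: [-3.141, 0.0, 2.003]
force: [-0.2, -0.1, -1.0]
width: 40.4
gripper_force: 61.4
```

Emit:
{"api": "carry_out", "payload": {
  "deltas": [0,0,0,0,0,0.003,1,0,0,0,0,0,0.003,1,0,0,0,0,0,0,1]
}}

```text
clock: 10.82
eef_pos: [580.7, 218.3, 69.0]
tool_rot: [-3.141, 0.0, 2.003]
force: [-0.6, -0.6, -0.4]
width: 40.4
gripper_force: 61.4
```

Emit:
{"api": "carry_out", "payload": {
  "deltas": [0,0,0,0,0,0.003,1,0,0,0,0,0,0.002,1,0,0,0,0,0,0,1]
}}

```text
clock: 11.2
eef_pos: [580.7, 218.4, 64.1]
tool_rot: [-3.141, 0.0, 2.003]
force: [-0.8, -0.8, -0.4]
width: 40.5
gripper_force: 61.4
```

Emit:
{"api": "carry_out", "payload": {
  "deltas": [0,0,0,0,0,0.002,1,0,0,0,0,0,0,1]
}}

```text
clock: 11.45
eef_pos: [580.8, 218.4, 62.2]
tool_rot: [-3.141, 0.0, 2.003]
force: [-0.9, -0.5, 0.1]
width: 40.8
gripper_force: 61.4
```

Emit:
{"api": "carry_out", "payload": {
  "deltas": [0,0,0,0,0,0.001,1,0,0,0,0,0,0,1]
}}

```text
clock: 11.7
eef_pos: [580.8, 218.5, 61.3]
tool_rot: [-3.142, 0.0, 2.003]
force: [-0.6, 0.6, -0.5]
width: 40.2
gripper_force: 61.4
```

Emit:
{"api": "carry_out", "payload": {
  "deltas": [0,0,0,0,0,0.001,1,0,0,0,0,0,0,1]
}}

```text
clock: 11.95
eef_pos: [580.8, 218.5, 60.2]
tool_rot: [-3.141, 0.0, 2.003]
force: [-0.1, 0.8, -0.4]
width: 40.8
gripper_force: 61.4
```

Emit:
{"api": "carry_out", "payload": {
  "deltas": [0,0,0,0,0,0.0005,1,0,0,0,0,0,0,1]
}}

```text
clock: 12.2
eef_pos: [580.9, 218.5, 60.0]
tool_rot: [3.141, 0.0, 2.003]
force: [-0.5, -0.8, 0.4]
width: 40.2
gripper_force: 61.6
```

Emit:
{"api": "carry_out", "payload": {
  "deltas": [0,0,0,0,0,0.0005,1,0,0,0,0,0,0,1]
}}

```text
clock: 12.45
eef_pos: [581.0, 218.5, 60.0]
tool_rot: [3.141, 0.0, 2.003]
force: [-0.6, -1.2, 5.8]
width: 40.3
gripper_force: 62.1
```

The ring is seated with 5.8 N of contact. Releasing and heading for the clip.

Emit:
{"api": "carry_out", "payload": {
  "deltas": [0,0,0,0,0,0,-1,0,0,0,0,0,0,-1,0,0,0,0,0,0,-1,0,0,0,0,0,0,-1,0,0,0,0,0,-0.02,-1,0,0,0,0,0,-0.05,-1,0,0,0,0,0,-0.05,-1,0,0,8.7,0,0,0,-1,0,0,8.7,0,0,0,-1,0,0,8.7,0,0,0,-1,0,0,0,0,0,0,-1]
}}

```text
clock: 13.82
eef_pos: [581.1, 218.8, 180.8]
tool_rot: [3.14, -0.0, 1.549]
force: [-0.4, -0.2, -1.4]
width: 85.2
gripper_force: 0.0
```

```bash
python3 -c "
from h import *
need([467.6,288.7,60],88.6)"
```

```text
pos [581.1 218.8 180.8] rpy deg [179.9  -0.   88.8] clk 13.8 F [-0.4 -0.2 -1.4] T [ 0.02  0.01 -0.01] w 85.2
tool d mm [  67.4 -114.9  120.8] wz 0.2
```

Emit:
{"api": "carry_out", "payload": {
  "deltas": [0,0,0,0.022,-0.038,0,-1,0,0,0,0.022,-0.038,0,-1,0,0,0,0.021,-0.039,0,-1,0,0,0,0,0,0.05,-1,0,0,0,0,0,0.05,-1,0,0,0,0,0,0.02,-1,0,0,0,0,0,0,-1,0,0,0,0,0,0,-1]
}}

```text
clock: 14.82
eef_pos: [468.1, 286.9, 60.5]
tool_rot: [3.14, -0.002, 1.549]
force: [-0.2, 0.3, 0.3]
width: 85.6
gripper_force: 0.0
```

Emit:
{"api": "carry_out", "payload": {
  "deltas": [0,0,0,0,0,0,-1]
}}

```text
clock: 14.95
eef_pos: [468.3, 286.7, 60.7]
tool_rot: [3.139, -0.002, 1.548]
force: [0.2, -0.1, 0.9]
width: 85.0
gripper_force: 0.0
```

```bash
python3 -c "
from h import *
need([467.6,286.7,2.5],88.6)"
```

```text
pos [468.3 286.7  60.7] rpy deg [ 1.799e+02 -1.000e-01  8.870e+01] clk 14.9 F [ 0.2 -0.1  0.9] T [-0.01  0.05 -0.02] w 85.0
tool d mm [-0.1 -0.7 58.2] wz 0.1
```

Emit:
{"api": "carry_out", "payload": {
  "deltas": [0,0,0,0,-0.0005,0.03,-1,0,0,0,0,0,0.02,-1,0,0,0,0,0,0.007,-1,0,0,0,0,0,0,-1,0,0,0,0,0,0,-1]
}}

```text
clock: 15.58
eef_pos: [467.6, 286.6, 3.3]
tool_rot: [3.14, -0.001, 1.548]
force: [0.2, -1.0, 0.1]
width: 85.5
gripper_force: 0.0
```

Emit:
{"api": "carry_out", "payload": {
  "deltas": [0,0,0,0,0,0,1,0,0,0,0,0,0,1,0,0,0,0,0,0,1,0,0,0,0,0,0,1,0,0,0,0,0,0,1,0,0,0,0,0,0,1,0,0,0,0,0,0,1,0,0,0,0,0,0,1]
}}

```text
clock: 16.58
eef_pos: [467.0, 286.2, 2.9]
tool_rot: [3.141, 0.0, 1.547]
force: [-1.1, -0.5, 5.3]
width: 25.0
gripper_force: 58.6
```

Emit:
{"api": "carry_out", "payload": {
  "deltas": [0,0,0,0,0,0,1,0,0,0,0,0,0,1]
}}

```text
clock: 16.82
eef_pos: [467.0, 286.2, 2.9]
tool_rot: [3.141, 0.0, 1.547]
force: [-0.3, -0.8, 4.6]
width: 24.9
gripper_force: 58.6
```

Emit:
{"api": "carry_out", "payload": {
  "deltas": [0,0,0,0,0,-0.02,1,0,0,0,0,0,-0.05,1,0,0,0,0,0,-0.03,1,0,0,0,0,0,0,1,0,0,0,0,0,0,1]
}}

```text
clock: 17.45
eef_pos: [466.5, 285.5, 101.6]
tool_rot: [-3.141, 0.001, 1.547]
force: [0.6, -0.3, 0.1]
width: 25.3
gripper_force: 59.2
```

Run:
```python
from h import *
s=ctrl.read_state(); p=s["eef_pos"]; print(p,s["force"],s["width"],s["tool_rot"])
a=ctrl.get_image("scene"); b=ctrl.get_image("top")
cv2.imwrite("pics/s2.png",a[:,:,::-1]);cv2.imwrite("pics/t2.png",b[:,:,::-1])
def c(im,n,k): 
    u,v=proj(n,p).astype(int)+k; print(n,u,v); return cv2.resize(im[max(v-50,0):v+50,u-50:u+50],(390,390),interpolation=cv2.INTER_CUBIC)
cv2.imwrite("pics/g2.png",np.hstack([c(a,"scene",[20,10]),c(b,"top",[25,0])])[:,:,::-1])
```

```text
[466.50256334 285.52584279 101.64211904] [ 0.62663529 -0.28212369  0.05288002] 25.275210701057894 [-3.14072133e+00  9.77933998e-04  1.54741458e+00]
scene 255 193
top 259 238
```

View pics/g2.png

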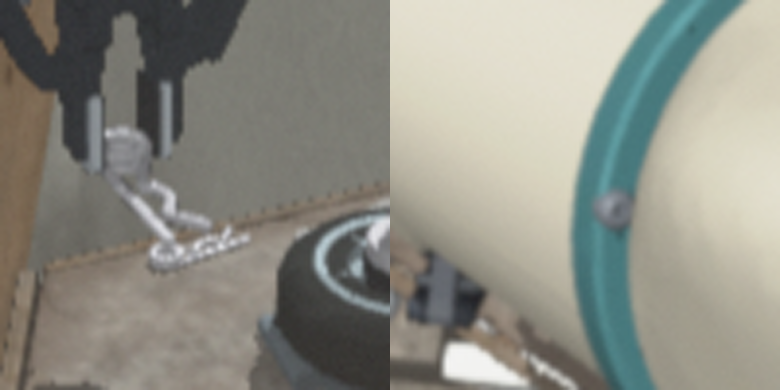

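The clip is held by its coil, with its tip near full scene pixel (250,205), partly in front of the small clip. I'll check whether it is level.

Run:
```python
from h import *
for n,X in(("tip",[453.7,210.8,101.7]),("coiltop",[467,288,110.7]),("coilbot",[467,288,98.7])):
    print(n,proj("scene",X).round(1),((proj("scene",X)-[205,143])*3.9).round(0))
S=cv2.cvtColor(cv2.imread("pics/s2.png"),cv2.COLOR_BGR2GRAY)
for z in(92,97,102,107): print(z,proj("scene",[453.7,210.8,z]).round(1))
for v in range(186,212): print(v,S[v,230:262].tolist())
need([454,211,101],162)
```

```text
tip [248.3 204.1] [169. 238.]
coiltop [235.5 177.9] [119. 136.]
coilbot [235.6 184. ] [119. 160.]
92 [248.3 209.2]
97 [248.3 206.6]
102 [248.3 203.9]
107 [248.3 201.2]
186 [117, 93, 112, 122, 133, 141, 142, 137, 134, 127, 118, 117, 110, 94, 110, 114, 114, 116, 118, 117, 118, 119, 119, 120, 118, 122, 122, 123, 121, 120, 122, 123]
187 [103, 101, 120, 122, 122, 128, 126, 125, 125, 121, 116, 116, 112, 100, 110, 114, 114, 116, 118, 119, 119, 118, 119, 119, 120, 121, 122, 120, 122, 121, 124, 125]
188 [113, 106, 118, 124, 123, 115, 103, 112, 114, 113, 113, 119, 114, 114, 120, 118, 116, 116, 117, 118, 118, 120, 121, 118, 121, 120, 121, 122, 122, 122, 124, 124]
189 [114, 112, 115, 123, 124, 120, 103, 100, 110, 115, 120, 124, 123, 131, 165, 139, 122, 117, 115, 116, 119, 119, 119, 119, 120, 122, 122, 122, 123, 123, 124, 126]
190 [114, 115, 115, 116, 127, 133, 130, 101, 100, 112, 127, 133, 137, 150, 194, 171, 157, 139, 123, 117, 116, 121, 119, 119, 120, 121, 121, 123, 123, 122, 127, 126]
191 [114, 115, 115, 115, 128, 142, 147, 122, 101, 112, 120, 134, 137, 146, 159, 169, 181, 173, 162, 126, 119,
[... 2814 characters left out ...]
 175, 165, 169, 185, 152, 142, 144, 132, 145]
209 [110, 112, 108, 110, 109, 114, 122, 124, 128, 128, 133, 137, 136, 127, 155, 170, 184, 172, 188, 168, 158, 157, 174, 185, 152, 134, 140, 125, 125, 143, 144, 148]
210 [112, 118, 120, 121, 122, 123, 125, 127, 128, 133, 137, 139, 127, 114, 136, 138, 147, 151, 149, 140, 132, 147, 136, 142, 129, 125, 141, 142, 147, 149, 150, 149]
211 [118, 121, 120, 121, 122, 125, 126, 127, 131, 134, 139, 140, 122, 102, 112, 126, 127, 136, 129, 123, 119, 121, 117, 133, 138, 145, 147, 146, 148, 149, 148, 148]
pos [466.1 285.5 101.1] rpy deg [-1.799e+02  1.000e-01  8.870e+01] clk 17.6 F [ 0.2  0.7 -1.4] T [0.05 0.02 0.04] w 24.7
tool d mm [-74.7 -10.4   0.1] wz -73.3
```

The clip is level (tip row 204.5 against 204.1 predicted). Now I'll turn it to the hole's estimated line (tool yaw 162°) and go to the pre-insertion point.

Emit:
{"api": "carry_out", "payload": {
  "deltas": [0,0,-10,0,0,0,1,0,0,-10,0,0,0,1,0,0,-10,0,0,0,1,0,0,-10,0,0,0,1,0,0,-10,0,0,0,1,0,0,-10,0,0,0,1,0,0,-10,0,0,0,1,0,0,-3.3,0,0,0,1,0,0,0,0,0,0,1,0,0,0,0,0,0,1,0,0,0,0,0,0,1]
}}

```text
clock: 18.92
eef_pos: [466.8, 286.1, 102.1]
tool_rot: [-3.141, -0.0, 2.827]
force: [0.1, 0.2, -0.6]
width: 25.0
gripper_force: 59.2
```

```bash
python3 -c "
from h import *
need([493.4,258.2,73.9],162)"
```

```text
pos [466.8 286.1 102.1] rpy deg [-180.   -0.  162.] clk 18.9 F [ 0.1  0.2 -0.6] T [ 0.01 -0.02  0.03] w 25.0
tool d mm [-34.  -18.3  28.2] wz -0.0
```

Emit:
{"api": "carry_out", "payload": {
  "deltas": [0,0,0,0,-0.018,0,1,0,0,0,0,0,0.02,1,0,0,0,0,0,0.008,1,0,0,0,-0.02,0,0,1,0,0,0,-0.014,0,0,1,0,0,0,0,0,0,1,0,0,0,0,0,0,1,0,0,0,0,0,0,1]
}}

```text
clock: 19.92
eef_pos: [493.0, 258.9, 74.4]
tool_rot: [3.142, -0.0, 2.828]
force: [-0.6, 0.0, -0.8]
width: 24.8
gripper_force: 59.2
```

Run:
```python
from h import *
need([493.4,258.2,73.9],162)
a=ctrl.get_image("scene"); b=ctrl.get_image("top")
need([493.4,258.2,73.9],162)
c=cv2.resize(a[170:240,250:340],(780,600),interpolation=cv2.INTER_CUBIC)
cv2.imwrite("pics/g3.png",c[:,:,::-1])
```

```text
pos [493.  258.9  74.4] rpy deg [180.  -0. 162.] clk 19.9 F [-0.6  0.  -0.8] T [-0.01  0.01 -0.01] w 24.8
tool d mm [-0.6 -0.5  0.5] wz 0.0
pos [493.3 258.8  74.4] rpy deg [180.  -0. 162.] clk 20.0 F [-1.3 -0.2 -0.7] T [ 0.03 -0.04 -0.01] w 25.1
tool d mm [-0.3 -0.5  0.5] wz 0.0
```

View pics/g3.png

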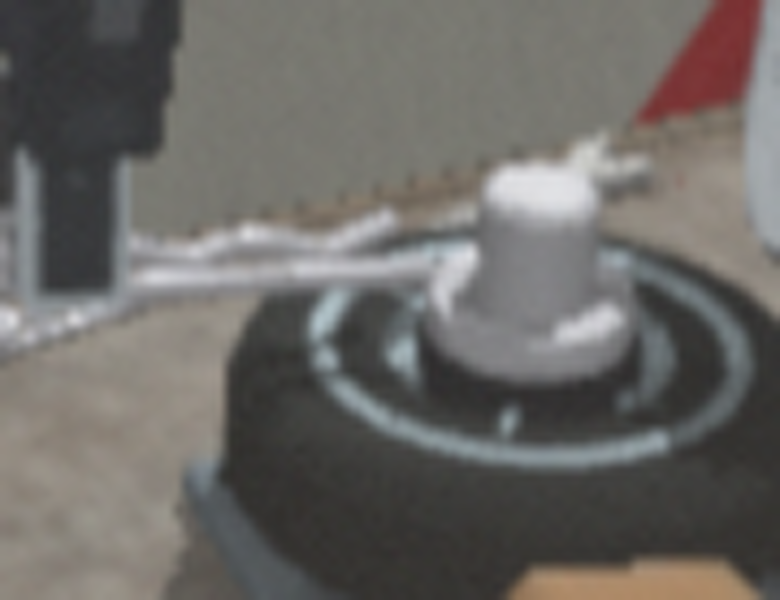

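The spacer sits flat on the hub at (530,330) in the crop, and the leg points level at the axle with its tip near (435,265). Easing in now.

Emit:
{"api": "carry_out", "payload": {
  "deltas": [0,0,0,0,-0.0005,0.0005,1,0,0,0,-0.003,0,0,1,0,0,0,-0.002,0,0,1,0,0,0,0,0,0,1]
}}

```text
clock: 20.52
eef_pos: [498.6, 256.3, 73.8]
tool_rot: [3.141, 0.0, 2.826]
force: [-0.3, 0.2, -1.3]
width: 25.2
gripper_force: 59.2
```

Emit:
{"api": "carry_out", "payload": {
  "deltas": [0,0,0,-0.001,0,0,1,0,0,0,-0.001,0,0,1,0,0,0,0,0,0,1]
}}

```text
clock: 20.9
eef_pos: [500.3, 255.8, 73.8]
tool_rot: [3.142, 0.0, 2.827]
force: [-0.2, -0.1, -1.0]
width: 25.1
gripper_force: 59.2
```

Emit:
{"api": "carry_out", "payload": {
  "deltas": [0,0,0,-0.001,0,0,1,0,0,0,0,0,0,1]
}}

```text
clock: 21.15
eef_pos: [501.3, 255.5, 73.8]
tool_rot: [3.142, 0.0, 2.827]
force: [-0.1, 0.1, -1.1]
width: 24.7
gripper_force: 59.2
```

Emit:
{"api": "carry_out", "payload": {
  "deltas": [0,0,0,-0.001,0,0,1,0,0,0,0,0,0,1]
}}

```text
clock: 21.4
eef_pos: [502.2, 255.2, 73.8]
tool_rot: [3.142, 0.0, 2.827]
force: [-0.3, -0.3, -0.4]
width: 24.9
gripper_force: 59.2
```

Emit:
{"api": "carry_out", "payload": {
  "deltas": [0,0,0,-0.001,0,0,1,0,0,0,0,0,0,1]
}}

```text
clock: 21.65
eef_pos: [503.1, 254.9, 73.8]
tool_rot: [3.142, 0.0, 2.827]
force: [-0.1, 0.5, -1.7]
width: 25.0
gripper_force: 59.2
```

Emit:
{"api": "carry_out", "payload": {
  "deltas": [0,0,0,-0.001,0,0,1,0,0,0,0,0,0,1]
}}

```text
clock: 21.9
eef_pos: [504.1, 254.6, 73.8]
tool_rot: [3.142, 0.0, 2.827]
force: [-0.6, -0.1, -0.8]
width: 25.3
gripper_force: 59.2
```

Emit:
{"api": "carry_out", "payload": {
  "deltas": [0,0,0,-0.0005,0,0,1,0,0,0,0,0,0,1]
}}

```text
clock: 22.15
eef_pos: [504.5, 254.4, 73.8]
tool_rot: [3.142, 0.0, 2.827]
force: [0.2, -0.1, -0.5]
width: 25.1
gripper_force: 59.2
```

Emit:
{"api": "carry_out", "payload": {
  "deltas": [0,0,0,-0.001,0,0,1,0,0,0,0,0,0,1]
}}

```text
clock: 22.4
eef_pos: [505.5, 254.1, 73.8]
tool_rot: [3.142, 0.0, 2.827]
force: [-0.1, 0.4, -0.7]
width: 24.9
gripper_force: 59.2
```

Emit:
{"api": "carry_out", "payload": {
  "deltas": [0,0,0,-0.001,0,0,1,0,0,0,0,0,0,1]
}}

```text
clock: 22.65
eef_pos: [506.5, 253.8, 73.8]
tool_rot: [3.142, 0.0, 2.827]
force: [0.8, 1.0, -1.1]
width: 24.9
gripper_force: 59.2
```

Emit:
{"api": "carry_out", "payload": {
  "deltas": [0,0,0,-0.001,0,0,1,0,0,0,0,0,0,1]
}}

```text
clock: 22.9
eef_pos: [507.4, 253.5, 73.8]
tool_rot: [3.142, 0.0, 2.827]
force: [0.7, 0.8, -0.9]
width: 25.0
gripper_force: 59.2
```

Emit:
{"api": "carry_out", "payload": {
  "deltas": [0,0,0,-0.001,0,0,1,0,0,0,0,0,0,1]
}}

```text
clock: 23.15
eef_pos: [508.4, 253.2, 73.8]
tool_rot: [3.142, 0.0, 2.827]
force: [-0.7, -0.4, -1.3]
width: 24.9
gripper_force: 59.2
```

It's in the hole with no resistance. Continuing.

Emit:
{"api": "carry_out", "payload": {
  "deltas": [0,0,0,-0.001,0,0,1,0,0,0,-0.001,0,0,1,0,0,0,0,0,0,1]
}}

```text
clock: 23.52
eef_pos: [510.3, 252.5, 73.8]
tool_rot: [3.142, 0.0, 2.827]
force: [-0.0, -0.2, -0.2]
width: 24.9
gripper_force: 59.2
```

Emit:
{"api": "carry_out", "payload": {
  "deltas": [0,0,0,-0.001,0,0,1,0,0,0,-0.001,0,0,1,0,0,0,0,0,0,1]
}}

```text
clock: 23.9
eef_pos: [512.2, 251.9, 73.8]
tool_rot: [3.142, 0.0, 2.827]
force: [-0.3, -0.1, -0.8]
width: 24.9
gripper_force: 59.2
```

Emit:
{"api": "carry_out", "payload": {
  "deltas": [0,0,0,-0.001,0,0,1,0,0,0,-0.001,0,0,1,0,0,0,0,0,0,1]
}}

```text
clock: 24.28
eef_pos: [514.1, 251.3, 73.8]
tool_rot: [3.142, 0.0, 2.827]
force: [-0.9, 0.2, -0.4]
width: 25.0
gripper_force: 59.2
```

Emit:
{"api": "carry_out", "payload": {
  "deltas": [0,0,0,-0.001,0,0,1,0,0,0,-0.001,0,0,1,0,0,0,0,0,0,1]
}}

```text
clock: 24.65
eef_pos: [516.0, 250.7, 73.8]
tool_rot: [-3.142, 0.0, 2.827]
force: [0.0, -0.2, -0.0]
width: 25.1
gripper_force: 59.2
```

Emit:
{"api": "carry_out", "payload": {
  "deltas": [0,0,0,-0.001,0,0,1,0,0,0,-0.001,0,0,1,0,0,0,0,0,0,1]
}}

```text
clock: 25.02
eef_pos: [517.9, 250.0, 73.8]
tool_rot: [-3.142, 0.0, 2.827]
force: [-0.1, -0.4, -0.6]
width: 25.1
gripper_force: 59.2
```

Emit:
{"api": "carry_out", "payload": {
  "deltas": [0,0,0,-0.001,0,0,1,0,0,0,-0.001,0,0,1,0,0,0,0,0,0,1]
}}

```text
clock: 25.4
eef_pos: [519.6, 249.6, 73.8]
tool_rot: [3.141, -0.0, 2.827]
force: [-0.4, 0.5, -0.6]
width: 24.8
gripper_force: 59.2
```

Emit:
{"api": "carry_out", "payload": {
  "deltas": [0,0,0,-0.001,0,0,1,0,0,0,-0.001,0,0,1,0,0,0,0,0,0,1]
}}

```text
clock: 25.78
eef_pos: [520.9, 249.1, 73.7]
tool_rot: [-3.141, -0.001, 2.827]
force: [-2.8, 1.1, -1.3]
width: 24.7
gripper_force: 59.2
```

Emit:
{"api": "carry_out", "payload": {
  "deltas": [0,0,0,-0.001,0,0,1,0,0,0,-0.001,0,0,1,0,0,0,0,0,0,1]
}}

```text
clock: 26.15
eef_pos: [522.8, 248.5, 73.7]
tool_rot: [-3.141, -0.001, 2.827]
force: [-4.7, 1.7, -0.8]
width: 24.9
gripper_force: 59.2
```

Emit:
{"api": "carry_out", "payload": {
  "deltas": [0,0,0,-0.001,0,0,1,0,0,0,-0.001,0,0,1,0,0,0,0,0,0,1]
}}

```text
clock: 26.52
eef_pos: [524.7, 247.9, 73.7]
tool_rot: [-3.141, -0.001, 2.827]
force: [-4.7, 1.6, -0.2]
width: 25.1
gripper_force: 59.2
```

Flare contact came at about 21 mm with 5 N along the leg, as expected. Continuing gently.

Emit:
{"api": "carry_out", "payload": {
  "deltas": [0,0,0,-0.001,0,0,1,0,0,0,-0.001,0,0,1,0,0,0,0,0,0,1]
}}

```text
clock: 26.9
eef_pos: [526.6, 247.3, 73.7]
tool_rot: [-3.141, -0.001, 2.827]
force: [-4.3, 1.1, 0.3]
width: 25.1
gripper_force: 59.3
```

Emit:
{"api": "carry_out", "payload": {
  "deltas": [0,0,0,-0.001,0,0,1,0,0,0,-0.001,0,0,1,0,0,0,0,0,0,1]
}}

```text
clock: 27.28
eef_pos: [528.8, 246.6, 73.7]
tool_rot: [3.142, -0.001, 2.827]
force: [-3.5, 1.4, -1.5]
width: 25.2
gripper_force: 59.3
```

Emit:
{"api": "carry_out", "payload": {
  "deltas": [0,0,0,-0.001,0,0,1,0,0,0,-0.001,0,0,1,0,0,0,0,0,0,1]
}}

```text
clock: 27.65
eef_pos: [531.1, 245.9, 73.8]
tool_rot: [3.141, -0.0, 2.827]
force: [-4.5, 1.3, -0.9]
width: 25.0
gripper_force: 59.3
```

Emit:
{"api": "carry_out", "payload": {
  "deltas": [0,0,0,-0.001,0,0,1,0,0,0,-0.001,0,0,1,0,0,0,0,0,0,1]
}}

```text
clock: 28.02
eef_pos: [533.7, 245.1, 73.9]
tool_rot: [3.141, 0.001, 2.827]
force: [-2.6, 2.6, -0.3]
width: 25.0
gripper_force: 59.3
```

Emit:
{"api": "carry_out", "payload": {
  "deltas": [0,0,0,-0.001,0,0,1,0,0,0,-0.001,0,0,1,0,0,0,0,0,0,1]
}}

```text
clock: 28.4
eef_pos: [535.7, 244.4, 73.9]
tool_rot: [3.141, 0.001, 2.827]
force: [-1.4, 0.1, -0.7]
width: 24.9
gripper_force: 59.3
```

Emit:
{"api": "carry_out", "payload": {
  "deltas": [0,0,0,-0.001,0,0,1,0,0,0,-0.001,0,0,1,0,0,0,0,0,0,1]
}}

```text
clock: 28.78
eef_pos: [537.6, 243.8, 73.9]
tool_rot: [3.141, 0.001, 2.827]
force: [-0.2, 1.5, -0.8]
width: 24.8
gripper_force: 59.2
```

Emit:
{"api": "carry_out", "payload": {
  "deltas": [0,0,0,-0.001,0,0,1,0,0,0,-0.001,0,0,1,0,0,0,0,0,0,1]
}}

```text
clock: 29.15
eef_pos: [539.5, 243.1, 73.9]
tool_rot: [3.141, 0.001, 2.827]
force: [0.6, 0.8, -0.6]
width: 24.8
gripper_force: 59.2
```

Emit:
{"api": "carry_out", "payload": {
  "deltas": [0,0,0,-0.001,0,0,1,0,0,0,-0.001,0,0,1,0,0,0,0,0,0,1]
}}

```text
clock: 29.52
eef_pos: [541.3, 242.4, 73.9]
tool_rot: [3.141, 0.001, 2.827]
force: [0.9, -0.3, -1.4]
width: 25.4
gripper_force: 59.2
```

Emit:
{"api": "carry_out", "payload": {
  "deltas": [0,0,0,-0.001,0,0,1,0,0,0,-0.001,0,0,1,0,0,0,0,0,0,1]
}}

```text
clock: 29.9
eef_pos: [543.2, 241.8, 73.9]
tool_rot: [3.142, 0.001, 2.827]
force: [1.3, 0.6, -1.3]
width: 25.0
gripper_force: 59.2
```

Emit:
{"api": "carry_out", "payload": {
  "deltas": [0,0,0,-0.001,0,0,1,0,0,0,-0.001,0,0,1,0,0,0,0,0,0,1]
}}

```text
clock: 30.28
eef_pos: [544.8, 241.2, 73.8]
tool_rot: [-3.141, 0.001, 2.827]
force: [1.6, -0.7, -1.7]
width: 25.2
gripper_force: 59.2
```

Emit:
{"api": "carry_out", "payload": {
  "deltas": [0,0,0,-0.001,0,0,1,0,0,0,0,0,0,1]
}}

```text
clock: 30.52
eef_pos: [545.4, 241.0, 73.8]
tool_rot: [-3.141, 0.0, 2.827]
force: [1.5, 0.3, -0.2]
width: 25.3
gripper_force: 59.2
```

Emit:
{"api": "carry_out", "payload": {
  "deltas": [0,0,0,-0.0005,0,0,1,0,0,0,0,0,0,1]
}}

```text
clock: 30.78
eef_pos: [545.6, 240.9, 73.7]
tool_rot: [-3.141, -0.0, 2.827]
force: [-0.5, 0.1, -0.7]
width: 25.1
gripper_force: 59.2
```

Emit:
{"api": "carry_out", "payload": {
  "deltas": [0,0,0,-0.0005,0,0,1,0,0,0,0,0,0,1]
}}

```text
clock: 31.02
eef_pos: [545.9, 240.8, 73.7]
tool_rot: [-3.141, -0.001, 2.827]
force: [-0.4, 0.4, -0.8]
width: 24.9
gripper_force: 59.2
```

Emit:
{"api": "carry_out", "payload": {
  "deltas": [0,0,0,-0.0005,0,0,1,0,0,0,0,0,0,1]
}}

```text
clock: 31.28
eef_pos: [546.1, 240.8, 73.7]
tool_rot: [-3.141, -0.001, 2.827]
force: [-2.8, 0.3, -1.0]
width: 24.8
gripper_force: 59.2
```

Emit:
{"api": "carry_out", "payload": {
  "deltas": [0,0,0,-0.0005,0,0,1,0,0,0,0,0,0,1]
}}

```text
clock: 31.52
eef_pos: [546.5, 240.7, 73.7]
tool_rot: [-3.141, -0.001, 2.827]
force: [-4.0, 1.0, -0.0]
width: 24.9
gripper_force: 59.3
```

Emit:
{"api": "carry_out", "payload": {
  "deltas": [0,0,0,-0.0005,0,0,1,0,0,0,0,0,0,1]
}}

```text
clock: 31.78
eef_pos: [546.7, 240.7, 73.7]
tool_rot: [-3.141, -0.002, 2.827]
force: [-5.7, 1.6, -0.6]
width: 24.9
gripper_force: 59.3
```

The force has turned to resistance, so the bow is seated. I'll take off the load, release and lift.

Emit:
{"api": "carry_out", "payload": {
  "deltas": [0,0,0,0.001,0,0,1,0,0,0,0,0,0,1]
}}

```text
clock: 32.02
eef_pos: [546.7, 240.7, 73.8]
tool_rot: [3.142, -0.0, 2.827]
force: [-3.0, 0.5, -0.7]
width: 25.1
gripper_force: 59.3
```

Emit:
{"api": "carry_out", "payload": {
  "deltas": [0,0,0,0,0,0,-1,0,0,0,0,0,0,-1,0,0,0,0,0,0,-1,0,0,0,0,0,0,-1,0,0,0,0,0,0,-1,0,0,0,0,0,-0.02,-1,0,0,0,0,0,-0.05,-1,0,0,0,0,0,-0.05,-1,0,0,0,0.04,0,-0.04,-1,0,0,0,0.05,0,-0.03,-1,0,0,0,0.05,0,0,-1,0,0,0,0,0,0,-1]
}}

```text
clock: 33.52
eef_pos: [410.0, 285.9, 266.2]
tool_rot: [3.141, 0.002, 2.834]
force: [1.0, 0.4, -0.4]
width: 85.1
gripper_force: 0.0
```

Run:
```python
from h import *
a=ctrl.get_image("scene"); b=ctrl.get_image("top")
A=np.array([580.8,218.2])
for th in(-18,):
    u=np.array([np.cos(np.radians(th)),np.sin(np.radians(th))]); w=np.array([-u[1],u[0]])
    f=lambda x,y,z:np.array([*(A+u*(x-42)+w*(y+11)),z])
    for n,P in(("tip",f(77.5,-11,74)),("coil top",f(0,0,83)),("sprung end",f(71,10,74))): print(n,"scene crop",((proj("scene",P)-[270,170])*6).round(),"top crop",((proj("top",P)-[245,150])*6).round())
print(ctrl.read_state()["eef_pos"])
cv2.imwrite("pics/g4.png",np.hstack([cv2.resize(x,None,fx=6,fy=6,interpolation=cv2.INTER_CUBIC) for x in(a[170:230,270:335],b[150:210,245:310])])[:,:,::-1])
```

```text
tip scene crop [364. 172.] top crop [263.  90.]
coil top scene crop [101. 145.] top crop [122. 296.]
sprung end scene crop [323. 140.] top crop [191.  82.]
[413.90615969 284.14498958 264.94813745]
```

View pics/g4.png

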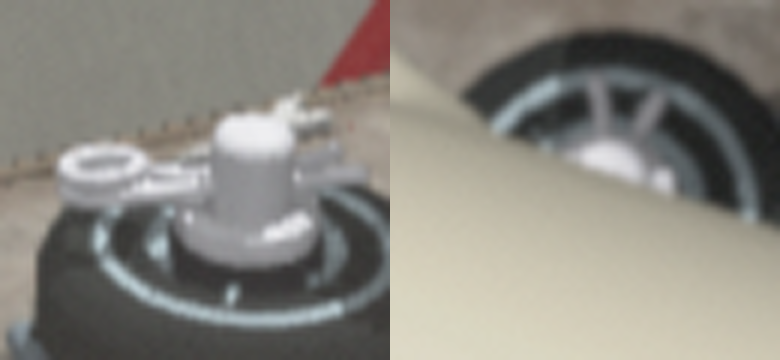

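The final view shows the coil at (103,160) and the leg tip through the far side at (368,172), against (364,172) predicted. The sprung leg is over the axle and the spacer is flat on the hub. The coil has drooped slightly, about what the 8 mm hole allows a 6 mm wire. Handing in.

```bash
python3 -c "
from cell import ctrl
print(ctrl.finish_job())"
```

```text
the job is handed in; nothing more can be done
None
```

Handed in at about 34 s of the 72 s allowed: the steel spacer is flat on the hub, and the larger R-clip is through the cross hole and sprung home over the axle, at no more than about 6 N measured along the leg; its coil droops by roughly the hole's slack.

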